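# Scoop the loose resin beads into the green bowl

## Robot

A 6-joint arm with a two-finger parallel gripper is mounted at the origin on the work surface; the furniture and walls round the work are solid. World frame = base frame: x ahead of the robot, y to its left, z up, the work surface at z = 0. Lengths are in m, angles in rad, forces in N, time in s.
With the tool pointing down it reaches from about 0.35 to 0.85 m from the base axis. Payload 8.1 kg.
Tool frame: the origin (TCP) lies midway between the tips of the shut fingers; the grasp point (between the pads) lies 19 mm behind it (robot.grip_point_offset is the distance from the TCP to the grasp point, in m); z points along the fingers, y is the line along which they close (so a half turn about z gives the same grasp; the last joint's range is limited). The gripper opens to 85 mm and grips with 20 to 120 N. Pads are 22 mm wide; open, the fingers measure 114 mm over their backs; the gripper's body (76 mm by 85 mm) begins 54 mm behind the grasp point. The pads swing forward as they close: fully open they stand 13 mm farther back than shut.
Start: joints at [-1.367, 0.13, 1.488, -0, 1.523, -0.085], TCP at [0.171, -0.575, 0.231] pointing down, gripper open.
Joint ranges: [-2.96, 2.96], [-0.89, 2.26], [0.02, 2.5], [-1.34, 4.48], [0, 2.73], [-2.66, 2.66]. Speed limits (rad/s): [2.39, 2.39, 2.79, 3.14, 3.14, 3.14].

## Interface

Orientations are given as a rotation vector (axis times angle).
In Python, from rig import robot gives the robot as it stands. The module is installed in compiled form; this text tells all that it offers.
- The arm moves only by the tool step_arm, never from a script. Its arguments are lists of equal length, an entry for each row: "linear": the shift along the tool's x, y, z in cm, a list of three; "spin": the turn about the tool's z in degrees. In form: {"linear": [[tx, ty, tz], ...], "spin": [spin, ...]}. A call has 1 to 10 rows; each row shifts and turns the commanded pose from where the row before left it, along the tool's axes as they then stand; what a row does not reach is not made up. A row lasts 1/10 s, in which the tool goes at most 50 mm and 8.59 degrees, less where a joint would pass 70% of its speed; a pose out of reach is approached as far as the arm can. A call is refused whole if a number of a shift passes 5 or a number of a turn 8.59, either way. A call with a gripper value outside its range is refused whole. "jaw" is the closure in counts, from 0 (fully open) to 255 (shut), set as the call begins (left out, the last holds). The fingers move at their own pace and stop on an object; "squeeze" is the grip in N (left out, the last holds). Time passes only in rows, so rows that do not move let the fingers close. It gives the time, the measured TCP pose, the force, the opening and the grip force at its end, in the units of the state.
- robot.get_state(): the state, without advancing time (a new reading comes with each control period).
- robot.read_camera(name): name is "scene" or "top"; returns a dict with "image" (420x560x3 uint8, blue, green, red), "mtx" (3x3 intrinsics, pixels), "world_to_cam" (4x4, takes a point from world to camera coordinates). Camera axes: x right, y down, z forward; pixel columns grow to the right and rows downward; lengths in m; the calibration is good to about 2 mm. A picture is of the moment at which its call begins. There is no depth.
- robot.finish_job(): hands the job in; it is judged then, once.
The state is a dict: "clock": time; "joints": joint angles; "qd": joint speeds; "tau": joint torques, N m; "tool_pos": TCP position; "ee_rot": TCP orientation; "ft_force": force on the tool from outside, world axes, zero at the start; "moment": the same for the moment, N m; "opening": finger opening in m; "grip_force": force on a finger pad.
Only numpy, scipy, OpenCV 4.12 (cv2) and the standard library are available. Lean on these libraries where they do the work, as an engineer would, in place of code of your own. Each camera call takes 0.05 s, during which the arm holds its last target. There are 200 camera calls.

## Task

Pick up the red scoop standing in the white bead tray, scoop up both yellow beads with it and tip them into the green bowl, not the white one. Then stand the scoop upright again, in its tray or on the clear worktop, and let go.

Things in the scene. Friction and masses are not known exactly. Their poses are not given: they have to be found in the camera images.
- scoop_grip (a point): Red scoop's grip point on its upright black handle (18 mm in x, 24 in y), 92 mm above the flat underside, 28 below the top; z up, mouth to -x. Pan 60 wide (54 inside), front lip at x = -69 mm, back of foot +14, sides 24 high. Lip 1.3 mm thick rises to a 3.4 mm ridge 6 mm in, floor behind it 2 mm: beads stay in when level, roll out when tipped mouth-down some 25-35 deg. 80 g
- tray_floor (a point): Centre of the white bead tray's floor, 4 mm above the worktop, z up. Fixed. Inside 180 mm (x) by 76 (y), upright walls 4 thick, top 26 above the worktop. The scoop starts in it near the +x end, mouth to -x, squared up within 3 deg; the beads lie before its mouth. Sliding it on the floor along -x till the lip meets the end wall makes trapped beads ride over the ridge into the pan
- bead_a: Round yellow resin bead, 22 mm diameter, 12 g, smooth; origin at its centre. Lies in the tray in front of the scoop's mouth, left or right of the middle.
- bead_b: The other yellow bead, the same: 22 mm diameter, origin at its centre.
- bowl_green_in (a point): Centre of the inner floor of the loose green bowl (z up). The bowl is 45 mm high, 112 mm across the rim outside, wall 4 mm, 200 g, and stands on the worktop. A white bowl of the same shape stands nearby.
Mind the look-alikes: they are no part of the job. Of the things shaped like the part that bears scoop_grip, the red one is meant.

How it is judged:
On the way:
1. both beads are carried in the scoop, lifted clear of the tray (height (world z) of each of bead_a, bead_b above 0.05 m and x of bead_a in the frame of scoop_grip between -0.072 and -0.01 m and x of bead_b in the frame of scoop_grip between -0.072 and -0.01 m and z of each of bead_a, bead_b in the frame of scoop_grip below -0.05 m and y of bead_a in the frame of scoop_grip between -0.03 and 0.03 m and y of bead_b in the frame of scoop_grip between -0.03 and 0.03 m), for 0.2 s.
At the end, for the whole second after the job is handed in: Both yellow beads lie still in the green bowl, which stands upright on the worktop (within 10 deg), and the scoop stands upright (within 10 deg) on the tray floor or the worktop, released (horizontal distance between each of bead_a, bead_b and bowl_green_in below 0.05 m and z of each of bead_a, bead_b in the frame of bowl_green_in below 0.04 m and linear speed of each of bead_a, bead_b below 0.1 m/s and angle between each of bowl_green_in, scoop_grip's own z axis and vertical below 0.17 rad and height (world z) of bowl_green_in below 0.02 m and height (world z) of scoop_grip between 0.08 and 0.104 m); the robot touches nothing.
It also fails if it takes over 58 s, if anything falls off the work surface, if the arm or the gripper's body presses on something with over 40 N, if the wrist force passes 120 N, or if a joint passes its speed limit or range.

## Working session

There is one attempt and no reset: what is moved stays moved. The work goes in short steps, Python scripts to look and compute and a tool call to move; the robot and the scene stay as the last step left them, time stands still between calls to the robot, and variables do not carry over. Pictures are saved under pics/ and viewed, at most 10 in all, crops included, and the job is handed in when it is done.

Besides the shell and the picture viewer there is one more tool, called after "Call:" as name([rows], argument=value, ...), one row to a line, values as JSON. step_arm: Moves the arm, as the interface text tells. Its arguments: {"type":"object","properties":{"linear":{"type":"array"},"spin":{"type":"array"},"jaw":{"type":"number"},"squeeze":{"type":"number"}},"required":["linear","spin"]}

```bash
mkdir -p pics; cat > h.py <<'E'
import numpy as np,cv2
from rig import robot
def snap(n):
    c=robot.read_camera(n); return c["image"],np.array(c["mtx"]),np.array(c["world_to_cam"])
def ray(K,T,p):
    R=T[:3,:3];o=-R.T@T[:3,3];d=R.T@np.linalg.inv(K)@np.array([p[0],p[1],1.]);return o,d
def onz(K,T,p,z):
    o,d=ray(K,T,p);return o+d*(z-o[2])/d[2]
def tri(a,b):
    (o1,d1),(o2,d2)=a,b;A=np.stack([d1,-d2],1);s=np.linalg.lstsq(A,o2-o1,rcond=None)[0]
    p,q=o1+d1*s[0],o2+d2*s[1];return (p+q)/2,np.linalg.norm(p-q)
E
python3 - <<'E'
from h import *
for n in("scene","top"):
    im,K,T=snap(n);cv2.imwrite(f"pics/{n}0.png",im);np.savez(n+"0",im=im,K=K,T=T);print(n,K[0,0],-T[:3,:3].T@T[:3,3])
s=robot.get_state();print(s)
E
```

```text
scene 475.46102703399504 [0.69004958 0.49763377 1.13692049]
top 437.4198678133777 [ 0.38344732 -0.22683703  1.16490077]
{'clock': 0.1, 'joints': array([-1.36739826e+00,  1.31073237e-01,  1.48915530e+00,  9.51767857e-06,
        1.52300268e+00, -8.54027023e-02]), 'qd': array([ 0.00038799, -0.00276839, -0.00278545, -0.00127944,  0.00032602,
       -0.00011552]), 'tau': array([ 2.26285498e-03, -5.70951676e+01, -5.01941872e+01, -9.95856112e-05,
        8.12106882e-03, -8.70814375e-06]), 'tool_pos': array([ 0.17080635, -0.57466685,  0.23036502]), 'ee_rot': array([-3.10727697e+00, -4.51836122e-01,  1.36785273e-04]), 'ft_force': array([ 0.00635824, -0.14383094, -0.11705081]), 'moment': array([ 0.02198062, -0.0013419 , -0.0186009 ]), 'grip_force': 0.0, 'opening': 0.08567586198982338}
```

View pics/scene0.png

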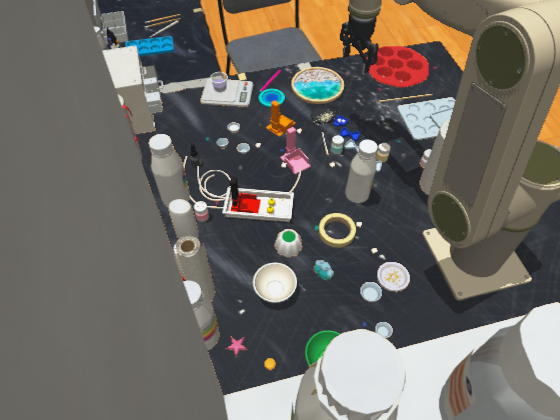

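View pics/top0.png

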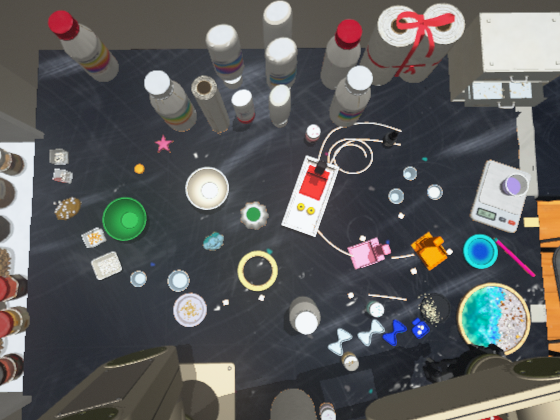

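Scene: red scoop with black handle in the tray at scene (245,202) / top (315,182). Beads are at top (301,207) and (311,211). Green bowl is at top (124,219), white bowl at (207,188). 
Look-alikes: orange scoop at top (430,250), pink scoop (368,253), and a small green-centred mould (254,214). I choose the red one in the white tray.

```bash
python3 - <<'E'
from h import *
S=np.load("scene0.npz");P=np.load("top0.npz")
a=P["im"][140:250,270:370];b=S["im"][165:230,210:310]
a=cv2.resize(a,None,fx=4.8,fy=4.8,interpolation=3)[:,:400];b=cv2.resize(b,(400,260),interpolation=3)
c=np.zeros((528,800,3),np.uint8);c[:a.shape[0],:400]=a;c[:260,400:]=b
cv2.imwrite("pics/crop.png",c)
def blobs(D,lo,hi,amin):
    m=cv2.inRange(cv2.cvtColor(D["im"],cv2.COLOR_BGR2HSV),lo,hi)
    n,l,st,ce=cv2.connectedComponentsWithStats(m);return [(ce[i].round(1),st[i]) for i in range(1,n) if st[i][4]>amin]
for nm,D in(("top",P),("scene",S)):
    K,T=D["K"],D["T"]
    for k,lo,hi,z,am in(("yel",(22,150,120),(33,255,255),.015,12),("green",(50,120,60),(85,255,255),.045,60),("red",(0,180,90),(6,255,255),.02,60)):
        for ce,st in blobs(D,lo,hi,am): print(nm,k,ce,st,onz(K,T,ce,z).round(3))
K,T=P["K"],P["T"]
# tray outline
m=cv2.inRange(cv2.cvtColor(P["im"],cv2.COLOR_BGR2HSV),(0,0,150),(180,60,255));print(onz(K,T,(280,210),0),onz(K,T,(0,0),0),onz(K,T,(560,420),0))
E
```

```text
top yel [139.6 169.1] [138 167   4   5  15] [0.611 0.141 0.015]
top yel [300.3 206.2] [297 203   7   7  36] [ 0.506 -0.284  0.015]
top yel [310.4 210.1] [307 207   7   7  37] [ 0.495 -0.311  0.015]
top green [124.  218.4] [ 102  197   45   44 1541] [0.478 0.168 0.045]
top green [253.  213.8] [247 208  13  13 134] [ 0.485 -0.161  0.045]
top green [470.5 315.7] [463 289  21  58 182] [ 0.219 -0.707  0.045]
top red [312.4 186.6] [300 173  26  27 411] [ 0.557 -0.317  0.02 ]
scene yel [271.2 201.6] [268 199   7   6  30] [ 0.498 -0.31   0.015]
scene yel [269.7 209.1] [267 206   6   7  35] [ 0.509 -0.285  0.015]
scene yel [268.8 363.7] [265 361   8   6  32] [0.62  0.149 0.015]
scene green [288.4 236.3] [283 231  12  11 102] [ 0.487 -0.163  0.045]
scene green [317.9 344.7] [305 330  35  36 621] [0.5   0.144 0.045]
scene red [399.1  66.2] [ 369   46   60   41 1680] [-0.109 -0.788  0.02 ]
scene red [246.3 203.3] [231 193  29  20 408] [ 0.571 -0.319  0.02 ]
[ 0.49788566 -0.23061347  0.        ] [1.09854859 0.54298984 0.        ] [-0.05400692 -0.94140466  0.        ]
```

View pics/crop.png

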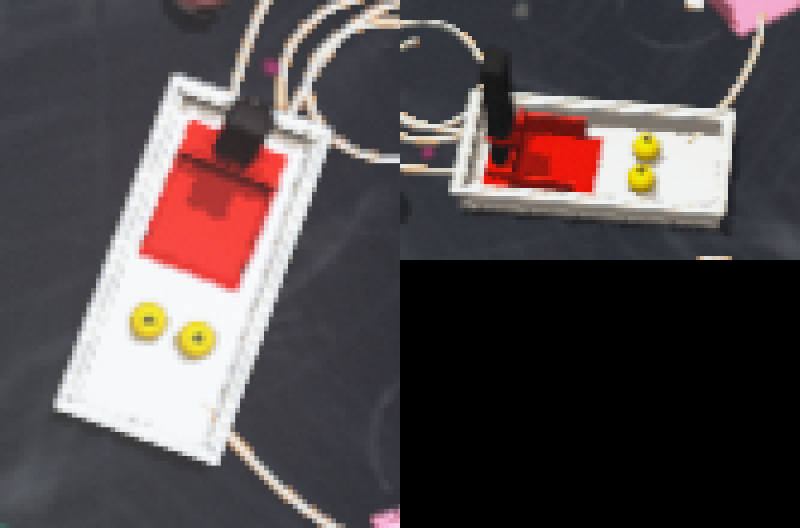

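The crop shows the red scoop: handle top at top (322,163), scene (234,178), with both beads in front of its lip. That is the right one. Next: tray axes and handle height.

```bash
python3 - <<'E'
from h import *
S=np.load("scene0.npz");P=np.load("top0.npz")
rt=lambda p:ray(P["K"],P["T"],p); rs=lambda p:ray(S["K"],S["T"],p)
t=lambda x,y:(270+x/4.8-.4,140+y/4.8-.4); s=lambda x,y:(210+(x-400)/4-.4,165+y/4-.4)
C={}
for n,p in dict(TL=t(177,76),TR=t(328,124),BL=t(57,405),BR=t(218,465)).items(): C[n]=onz(P["K"],P["T"],p,.026);print(n,C[n].round(4))
for n,p in dict(lipL=t(140,255),lipR=t(238,290)).items(): C[n]=onz(P["K"],P["T"],p,.005);print(n,C[n].round(4))
u=(C["TL"]+C["TR"]-C["BL"]-C["BR"])/2;print("len",np.linalg.norm(u),"wid",np.linalg.norm(C["TL"]-C["TR"]),np.linalg.norm(C["BL"]-C["BR"]),"axis deg",np.degrees(np.arctan2(u[1],u[0])), "ctr",(C["TL"]+C["TR"]+C["BL"]+C["BR"])/4)
print("tri handle top",tri(rt(t(248,113)),rs(s(495,55))))
print("tri beads",tri(rt((300.3,206.2)),rs((269.7,209.1))),tri(rt((310.4,210.1)),rs((271.2,201.6))))
print("tray TL",tri(rt(t(328,124)),rs(s(475,88))), "BRnear",tri(rt(t(57,405)),rs(s(725,212))))
# dark mask of handle in both
for D,(x0,y0,x1,y1) in((P,(310,158,332,178)),(S,(225,172,245,210))):
    m=(D["im"][y0:y1,x0:x1].max(2)<75).astype(int);print("\n".join("".join(".#"[v] for v in r) for r in m))
# green bowl rim circle
for D in (P,):
    m=cv2.inRange(cv2.cvtColor(D["im"],cv2.COLOR_BGR2HSV),(45,90,30),(88,255,255));m[:,:95]=0;m[:,160:]=0;m[:190]=0;m[250:]=0
    c=max(cv2.findContours(m,0,2)[0],key=cv2.contourArea);e=cv2.minEnclosingCircle(c);print(e,onz(D["K"],D["T"],e[0],.045),(e[1]*(1.165-.045)/437))
E
```

```text
TL [ 0.6398 -0.3029  0.026 ]
TR [ 0.6118 -0.3858  0.026 ]
BL [ 0.4587 -0.2338  0.026 ]
BR [ 0.4248 -0.3206  0.026 ]
lipL [ 0.5431 -0.2815  0.005 ]
lipR [ 0.5227 -0.3358  0.005 ]
len 0.19592968945262648 wid 0.08750188027780845 0.09315001972115514 axis deg -20.02727467867566 ctr [ 0.53378656 -0.31078505  0.026     ]
tri handle top (array([ 0.59786109, -0.33156656,  0.12758822]), np.float64(0.0006008567350032675))
tri beads (array([ 0.50728825, -0.28505447,  0.01353557]), np.float64(0.002994691854280278)) (array([ 0.4964062 , -0.31161686,  0.01179467]), np.float64(0.0023780731309363612))
tray TL (array([ 0.61042334, -0.38496324,  0.0301307 ]), np.float64(0.0011871222468017898)) BRnear (array([ 0.45913853, -0.23400606,  0.02443191]), np.float64(0.0007770185005375755))
..........#######...#.
..........#######...#.
...........#..###.....
.........###..###.....
.........#######......
.......#########......
.......##.######......
.......####..####.....
.......####...###.....
......##########......
......#########.......
.....##########.......
.....#########........
.....########.........
...
[... 324 characters left out ...]
####################
####################
####################
####################
####################
####..##############
##....##############
##....######........
##....#######.......
#.....#######.......
#.....#######.......
#.....#######.......
.......######.......
.......#######......
.......######.......
.......######.......
.......######.......
.......######.......
........####........
....................
........#####.......
........####........
........####........
........####........
........###.........
....................
....................
....................
....................
((124.0, 218.5), 22.655120849609375) [0.47739271 0.16794186 0.045     ] 0.05806346762371282
```

Call:
step_arm([
  [4, -0.9, 0],
  [4, -0.9, 0],
  [4, -0.9, 0],
  [4, -0.9, 0],
  [4, -0.9, 0],
  [4, -0.9, 0],
  [4, -0.9, 0],
  [4, -0.9, 0],
  [4, -0.9, 0],
  [4, -0.9, 0],
], spin=[0, 0, 0, 0, 0, 0, 0, 0, 0, 0], jaw=0)

```text
clock: 1.1
tool_pos: [0.5299, -0.3737, 0.2307]
ee_rot: [-3.108, -0.452, 0.001]
ft_force: [0.8, -1.4, 0.1]
opening: 0.0854
grip_force: 0.0
```

Call:
step_arm([
  [0, 0, 0],
  [0, 0, 0],
  [0, 0, 0],
  [0, 0, 0],
  [0, 0, 0],
  [0, 0, 0],
  [0, 0, 0],
  [0, 0, 0],
], spin=[-8, -8, -8, -8, -8, -8, -5.5, 0])

```text
clock: 1.9
tool_pos: [0.5285, -0.3748, 0.2306]
ee_rot: [-2.571, -1.804, 0.0]
ft_force: [0.4, 0.2, 0.5]
opening: 0.0854
grip_force: 0.0
```

Call:
step_arm([
  [1.6, 1.25, 0],
  [1.6, 1.25, 0],
  [1.6, 1.25, 0],
  [1.6, 1.3, 0],
  [0, 0, 2],
  [0, 0, 2],
  [0, 0, 2],
  [0, 0, 2],
  [0, 0, 0],
], spin=[0, 0, 0, 0, 0, 0, 0, 0, 0])

```text
clock: 2.8
tool_pos: [0.5973, -0.3294, 0.1469]
ee_rot: [-2.568, -1.799, 0.003]
ft_force: [-0.1, 0.5, -0.1]
opening: 0.0854
grip_force: 0.0
```

```bash
python3 - <<'E'
from h import *
o=np.zeros((600,800,3),np.uint8)
for i,(n,(x0,y0)) in enumerate((("scene",(190,110)),("top",(265,90)))):
    im,K,T=snap(n);o[:600,400*i:400*i+400]=cv2.resize(im[y0:y0+150,x0:x0+100],(400,600),interpolation=3)
cv2.imwrite("pics/p4.png",o)
E
```

```text
(no output)
```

View pics/p4.png

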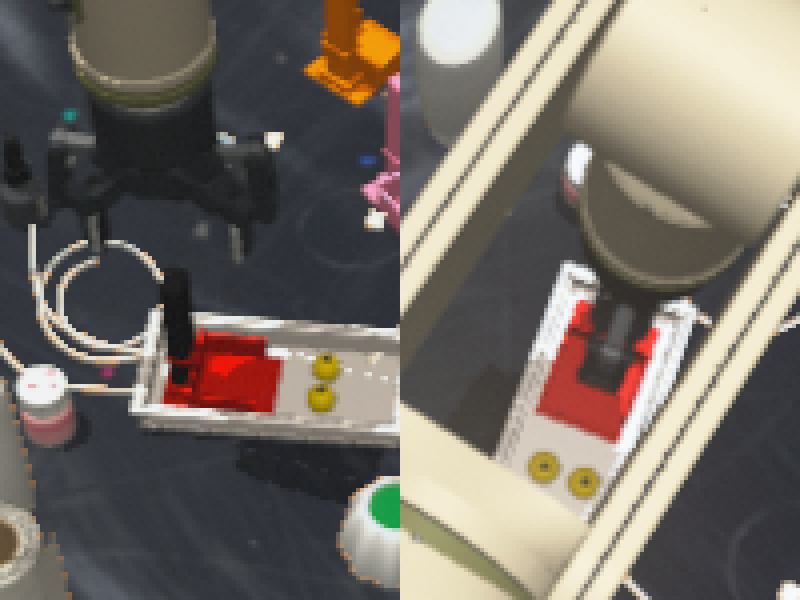

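The scene crop shows the open fingers straddling the handle (handle top at crop (178,272)), with nothing in the way. Descend and grip.

Call:
step_arm([
  [-0.2, 0.1, 1],
  [0, 0, 1.5],
  [0, 0, 1.5],
  [0, 0, 1.5],
  [0, 0, 1],
  [0, 0, 0.4],
  [0, 0, 0],
], spin=[0, 0, 0, 0, 0, 0, 0])

```text
clock: 3.6
tool_pos: [0.5977, -0.334, 0.0811]
ee_rot: [-2.572, -1.802, 0.001]
ft_force: [-0.1, -0.1, -0.4]
opening: 0.0854
grip_force: 0.0
```

Call:
step_arm([
  [0, 0, 0],
  [0, 0, 0],
  [0, 0, 0],
  [0, 0, 0],
  [0, 0, 0],
  [0, 0, 0],
  [0, 0, 0],
  [0, 0, 0],
  [0, 0, 0],
  [0, 0, 0],
], spin=[0, 0, 0, 0, 0, 0, 0, 0, 0, 0], jaw=255, squeeze=60)

```text
clock: 4.6
tool_pos: [0.5985, -0.3344, 0.0827]
ee_rot: [2.572, 1.803, 0.0]
ft_force: [-0.6, 0.1, 4.3]
opening: 0.0176
grip_force: 62.4
```

Call:
step_arm([
  [0, -0.4, 0],
  [0, -0.8, 0],
  [0, -0.8, 0],
  [0, -0.8, 0],
  [0, -0.8, 0],
  [0, -0.8, 0],
  [0, -0.8, 0],
  [0, -0.6, 0],
  [0, -0.4, 0],
  [0, 0, 0],
], spin=[0, 0, 0, 0, 0, 0, 0, 0, 0, 0])

```text
clock: 5.6
tool_pos: [0.5394, -0.3129, 0.0826]
ee_rot: [-2.573, -1.803, 0.0]
ft_force: [1.2, -0.5, 7.4]
opening: 0.0175
grip_force: 63.0
```

Call:
step_arm([
  [0, -0.4, 0],
  [0, -0.4, 0],
  [0, -0.4, 0],
  [0, -0.4, 0],
  [0, -0.3, 0],
  [0, 0, 0],
  [0, 0, 0],
], spin=[0, 0, 0, 0, 0, 0, 0])

```text
clock: 6.3
tool_pos: [0.5219, -0.3066, 0.0826]
ee_rot: [2.573, 1.803, -0.0]
ft_force: [1.0, -0.6, 7.6]
opening: 0.0171
grip_force: 62.8
```

Call:
step_arm([
  [0, -0.3, 0],
  [0, -0.3, 0],
  [0, -0.2, 0],
  [0, 0, 0],
  [0, 0, 0],
], spin=[0, 0, 0, 0, 0])

```text
clock: 6.8
tool_pos: [0.5146, -0.304, 0.0826]
ee_rot: [2.572, 1.803, 0.0]
ft_force: [1.4, -1.5, 6.2]
opening: 0.0173
grip_force: 62.8
```

```bash
python3 - <<'E'
from h import *
im,K,T=snap("scene");cv2.imwrite("pics/p5.png",cv2.resize(im[140:250,210:330],None,fx=5,fy=5,interpolation=3))
E
```

```text
(no output)
```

View pics/p5.png

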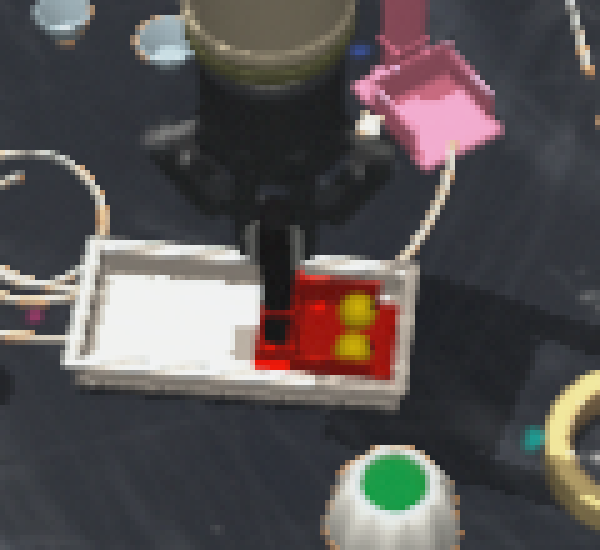

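Both beads now sit over the pan (crop (355,310) and (352,347)), with the lip close to the end wall at (400,330). A little further to contact.

Call:
step_arm([
  [0, -0.2, 0],
  [0, -0.1, 0],
  [0, 0, 0],
  [0, 0, 0],
], spin=[0, 0, 0, 0])

```text
clock: 7.25
tool_pos: [0.5136, -0.3037, 0.0832]
ee_rot: [2.569, 1.8, 0.004]
ft_force: [9.6, -4.4, 1.6]
opening: 0.0173
grip_force: 62.3
```

```bash
cat > b.py <<'E'
from h import *
# bead positions in grip frame (tool yaw), triangulated from scene+top if visible, else z plane
def beads(zb):
    s=robot.get_state();r=s["ee_rot"];R=cv2.Rodrigues(np.array(r))[0]
    for n in("scene","top"):
        im,K,T=snap(n);m=cv2.inRange(cv2.cvtColor(im,cv2.COLOR_BGR2HSV),(22,130,70),(34,255,255))
        nn,l,st,ce=cv2.connectedComponentsWithStats(m)
        for i in range(1,nn):
            p=onz(K,T,ce[i],zb);d=p-s["tool_pos"]
            if st[i][4]>8 and np.hypot(*d[:2])<.12: print(n,ce[i].round(1),st[i][4],p.round(3),"along mouth %.3f side %.3f"%(-R[:,1]@d,R[:,0]@d))
E
python3 -c "from b import *;beads(.018)"
```

```text
scene [281.2 201.6] 35 [ 0.47  -0.3    0.018] along mouth 0.042 side -0.012
scene [280.4 209. ] 25 [ 0.479 -0.275  0.018] along mouth 0.042 side 0.015
top [296.4 217. ] 32 [ 0.477 -0.274  0.018] along mouth 0.045 side 0.016
```

Call:
step_arm([
  [0, 0.1, 0],
  [0, 0, -0.3],
  [0, 0, -0.6],
  [0, 0, -1],
  [0, 0, -1.2],
  [0, 0, -1.2],
  [0, 0, -1],
  [0, 0, -0.6],
  [0, 0, -0.3],
  [0, 0, 0],
], spin=[0, 0, 0, 0, 0, 0, 0, 0, 0, 0])

```text
clock: 8.35
tool_pos: [0.5127, -0.3032, 0.1445]
ee_rot: [2.573, 1.803, 0.0]
ft_force: [1.0, -0.5, -1.3]
opening: 0.0173
grip_force: 61.9
```

```bash
python3 - <<'E'
from b import *
beads(.08)
im,K,T=snap("scene");cv2.imwrite("pics/p6.png",cv2.resize(im[130:240,210:330],None,fx=5,fy=5,interpolation=3))
E
```

```text
scene [281.4 191.9] 68 [ 0.473 -0.289  0.08 ] along mouth 0.042 side 0.000
top [297.1 215.7] 36 [ 0.475 -0.273  0.08 ] along mouth 0.046 side 0.016
```

View pics/p6.png

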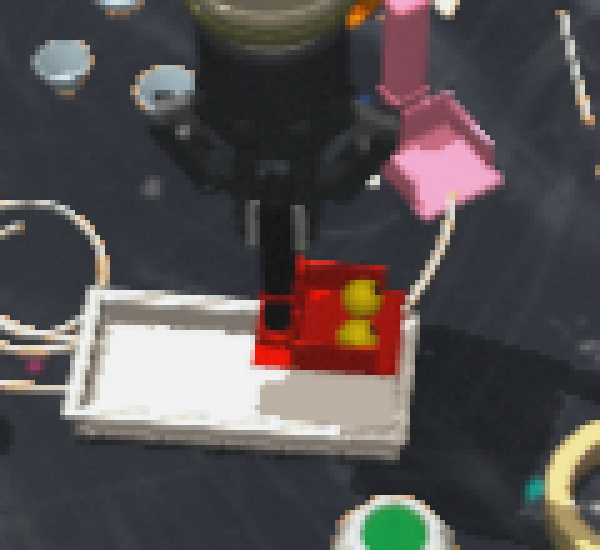

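Lifted level with both beads in the pan (crop (362,297) and (357,332)). The moves can't tilt the tool, so the plan is to point the mouth at +y, run at the bowl and stop sharply, so that the beads roll over the low ridge. Turn gently first.

Call:
step_arm([
  [0, 0, 0],
  [0, 0, 0],
  [0, 0, 0],
  [0, 0, 0],
  [0, 0, 0],
  [0, 0, 0],
  [0, 0, 0],
  [0, 0, 0],
  [0, 0, 0],
  [0, 0, 0],
], spin=[1, 2, 4, 4, 4, 4, 4, 4, 4, 4])

```text
clock: 9.5
tool_pos: [0.5125, -0.3031, 0.1439]
ee_rot: [-2.997, -0.94, 0.001]
ft_force: [0.6, -0.1, -0.9]
opening: 0.0174
grip_force: 61.9
```

Call:
step_arm([
  [0, 0, 0],
  [0, 0, 0],
  [0, 0, 0],
  [0, 0, 0],
  [0, 0, 0],
  [0, 0, 0],
  [0, 0, 0],
  [0, 0, 0],
  [0, 0, 0],
  [0, 0, 0],
], spin=[4, 4, 4, 4, 4, 4, 4, 4, 2, 1])

```text
clock: 10.5
tool_pos: [0.5125, -0.3031, 0.1439]
ee_rot: [-3.141, 0.001, 0.001]
ft_force: [0.1, -0.6, -1.4]
opening: 0.0175
grip_force: 61.9
```

```bash
python3 - <<'E'
from b import *
beads(.08);s=robot.get_state();R=cv2.Rodrigues(np.array(s["ee_rot"]))[0];print(s["tool_pos"],R.round(4),s["joints"])
# refine green bowl: inner-floor centre via two views
im,K,T=snap("top");m=cv2.inRange(cv2.cvtColor(im,cv2.COLOR_BGR2HSV),(45,90,30),(88,255,255));m[:,:95]=0;m[:,160:]=0;m[:190]=0;m[250:]=0
c=max(cv2.findContours(m,0,2)[0],key=cv2.contourArea);print(cv2.fitEllipse(c),onz(K,T,cv2.fitEllipse(c)[0],.045))
E
```

```text
scene [274.6 203. ] 42 [ 0.501 -0.256  0.08 ] along mouth 0.047 side -0.011
scene [264.2 205. ] 40 [ 0.531 -0.257  0.08 ] along mouth 0.046 side 0.018
top [291.2 206.5] 41 [ 0.498 -0.258  0.08 ] along mouth 0.045 side -0.014
[ 0.51259266 -0.30312076  0.14400933] [[ 1.e+00  5.e-04 -4.e-04]
 [ 5.e-04 -1.e+00  3.e-04]
 [-4.e-04 -3.e-04 -1.e+00]] [-6.20106133e-01  1.74705624e-01  1.60072789e+00 -1.71424503e-05
  1.36666664e+00  9.50153750e-01]
((124.00984191894531, 218.46844482421875), (43.02043533325195, 44.58407974243164), 44.55249786376953) [0.47747314 0.16791884 0.045     ]
```

Call:
step_arm([
  [-0.2, -0.4, 0],
  [-0.4, -1, 0],
  [-0.5, -1.4, 0],
  [-0.5, -1.6, 0],
  [-0.5, -1.6, 0],
  [-0.5, -1.6, 0],
  [-0.5, -1.4, 0],
  [-0.3, -1, 0.1],
  [-0.1, -0.6, 0.1],
  [0, -0.2, 0.1],
], spin=[0, 0, 0, 0, 0, 0, 0, 0, 0, 0])

```text
clock: 11.65
tool_pos: [0.4776, -0.1947, 0.1413]
ee_rot: [3.141, 0.002, 0.0]
ft_force: [0.6, 0.3, -0.5]
opening: 0.0175
grip_force: 61.8
```

Call:
step_arm([
  [0, 0, 0],
  [0, 0, 0],
  [0, 0, 0],
], spin=[0, 0, 0])

```text
clock: 11.95
tool_pos: [0.4777, -0.1957, 0.1413]
ee_rot: [3.142, 0.001, -0.0]
ft_force: [-0.3, -0.0, -1.3]
opening: 0.0174
grip_force: 61.8
```

```bash
python3 - <<'E'
from b import *
beads(.075);s=robot.get_state();print(s["tool_pos"])
E
```

```text
scene [296.8 231.9] 43 [ 0.467 -0.153  0.075] along mouth 0.043 side -0.011
scene [287.2 234.5] 45 [ 0.494 -0.151  0.075] along mouth 0.045 side 0.016
top [248.1 223.1] 11 [ 0.459 -0.15   0.075] along mouth 0.045 side -0.019
[ 0.4777263  -0.19560527  0.14130414]
```

Call:
step_arm([
  [0, -0.6, 0],
  [0, -1.4, 0],
  [0, -2.4, 0],
  [0, -3.4, 0],
  [0, -4.4, 0],
  [0, -4.7, 0],
  [0, -4.7, 0],
  [0, -4.8, 0],
  [0, 0, 0],
  [0, 0, 0],
], spin=[0, 0, 0, 0, 0, 0, 0, 0, 0, 0])

```text
clock: 13.05
tool_pos: [0.4768, 0.0706, 0.1413]
ee_rot: [3.142, 0.007, -0.0]
ft_force: [0.6, -0.4, -0.5]
opening: 0.017
grip_force: 61.8
```

Call:
step_arm([
  [0, 0, 0],
  [0, 0, 0],
  [0, 0, 0],
], spin=[0, 0, 0])

```text
clock: 13.35
tool_pos: [0.4775, 0.0677, 0.1413]
ee_rot: [3.141, -0.002, -0.0]
ft_force: [-0.4, 1.2, -1.0]
opening: 0.0173
grip_force: 61.8
```

```bash
python3 - <<'E'
from b import *
beads(.075);s=robot.get_state();print(s["tool_pos"])
a=snap("scene")[0][270:400,230:370];b=snap("top")[0][160:290,90:230]
cv2.imwrite("pics/p7.png",cv2.resize(np.hstack([a,b]),(780,362),interpolation=3))
E
```

```text
scene [320.1 355.1] 15 [0.507 0.178 0.075] along mouth 0.110 side 0.030
[0.47753405 0.06789007 0.14129418]
```

View pics/p7.png

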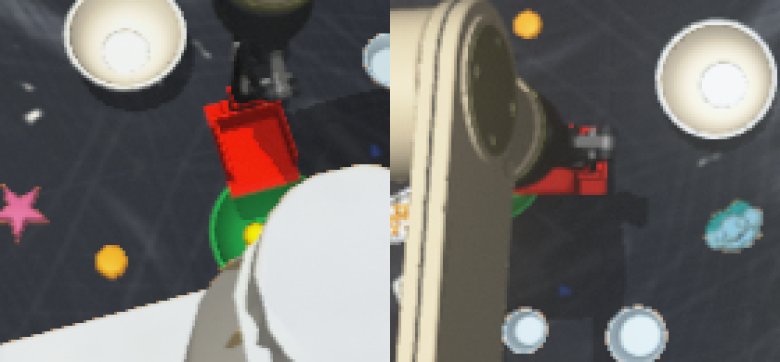

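The pan is empty and one bead shows in the green bowl at crop (255,235); the other is probably hidden behind the jar. Back off and check from the top.

Call:
step_arm([
  [0, 1.5, 0],
  [0.4, 3.5, 0],
  [0.4, 4.2, 0],
  [0.5, 4.5, 0],
  [0.5, 4.5, 0],
  [0.5, 4.5, 0],
  [0.5, 4.5, 0],
  [0.4, 4.2, 0],
  [0.3, 3.5, 0],
  [0, 2.2, 0],
], spin=[0, 0, 0, 0, 0, 0, 0, 0, 0, 0])

```text
clock: 14.55
tool_pos: [0.5124, -0.3053, 0.1412]
ee_rot: [3.141, -0.002, 0.0]
ft_force: [-0.2, 0.6, -1.0]
opening: 0.0174
grip_force: 61.8
```

Call:
step_arm([
  [0, 0, 0],
  [0, 0, 0],
  [0, 0, 0],
  [0, 0, 0],
  [0, 0, 0],
  [0, 0, 0],
  [0, 0, 0],
  [0, 0, 0],
  [0, 0, 0],
  [0, 0, 0],
], spin=[-8, -8, -8, -8, -8, -8, -8, -8, -6, 0])

```text
clock: 15.55
tool_pos: [0.5126, -0.3024, 0.1411]
ee_rot: [-2.571, -1.804, 0.0]
ft_force: [1.1, -0.1, -1.0]
opening: 0.0174
grip_force: 62.0
```

```bash
python3 - <<'E'
from b import *
s=robot.get_state();R=cv2.Rodrigues(np.array(s["ee_rot"]))[0];print(s["tool_pos"],np.degrees(np.arctan2(R[1,1],R[0,1])))
im,K,T=snap("top");h=cv2.cvtColor(im,cv2.COLOR_BGR2HSV)
m=cv2.inRange(h,(20,120,70),(36,255,255));n,l,st,ce=cv2.connectedComponentsWithStats(m)
for i in range(1,n):
    if st[i][4]>8:print(ce[i].round(1),st[i][4],onz(K,T,ce[i],.018).round(3))
g=cv2.inRange(h,(45,90,30),(88,255,255));g[:,:95]=0;g[:,160:]=0;g[:190]=0;g[250:]=0
c=max(cv2.findContours(g,0,2)[0],key=cv2.contourArea);print(cv2.minEnclosingCircle(c))
E
```

```text
[ 0.51255787 -0.30240132  0.14113599] -19.884117848305902
[96.8 56.7] 72 [0.922 0.262 0.018]
[179.2 118.7] 28 [0.746 0.037 0.018]
[138.9 168.2] 47 [0.613 0.142 0.018]
[ 68.8 203.1] 9 [0.522 0.322 0.018]
[129.8 219. ] 113 [0.478 0.162 0.018]
[427.4 235. ] 15 [ 0.424 -0.617  0.018]
[438.4 240.9] 34 [ 0.408 -0.646  0.018]
[413.4 245.7] 10 [ 0.397 -0.579  0.018]
[431.7 255.7] 263 [ 0.37  -0.626  0.018]
((123.89334869384766, 218.3185577392578), 22.524616241455078)
```

The yellow blob in the green bowl has area 113 px, which is two beads, and the bowl has not moved. Stand the scoop back in its tray.

Call:
step_arm([
  [0, 1.5, 0],
  [0, 1.5, 0],
  [0, 1.5, 0],
  [0, 0, 1],
  [0, 0, 1],
  [0, 0, 1],
  [0, 0, 1],
  [0, 0, 0.8],
  [0, 0, 0.5],
  [0, 0, 0],
], spin=[0, 0, 0, 0, 0, 0, 0, 0, 0, 0])

```text
clock: 16.6
tool_pos: [0.5544, -0.3172, 0.0872]
ee_rot: [-2.572, -1.802, 0.001]
ft_force: [-0.9, -0.1, -1.2]
opening: 0.0175
grip_force: 62.0
```

Call:
step_arm([
  [0, 0, 0.2],
  [0, 0, 0.2],
  [0, 0, 0.1],
  [0, 0, 0],
], spin=[0, 0, 0, 0])

```text
clock: 17.0
tool_pos: [0.5551, -0.3176, 0.0833]
ee_rot: [2.573, 1.803, 0.0]
ft_force: [0.8, -0.2, -1.7]
opening: 0.0172
grip_force: 62.0
```

Call:
step_arm([
  [0, 0, 0.1],
  [0, 0, 0],
  [0, 0, 0],
], spin=[0, 0, 0])

```text
clock: 17.3
tool_pos: [0.5553, -0.3178, 0.0829]
ee_rot: [2.572, 1.803, 0.0]
ft_force: [-0.3, -0.1, 2.1]
opening: 0.0171
grip_force: 62.3
```

Call:
step_arm([
  [0, 0, 0],
  [0, 0, 0],
  [0, 0, 0],
  [0, 0, 0],
  [0, 0, 0],
  [0, 0, 0],
  [0, 0, 0],
  [0, 0, 0],
  [0, 0, 0],
  [0, 0, 0],
], spin=[0, 0, 0, 0, 0, 0, 0, 0, 0, 0], jaw=0)

```text
clock: 18.3
tool_pos: [0.555, -0.3176, 0.0823]
ee_rot: [-2.573, -1.803, -0.0]
ft_force: [0.2, 0.1, 0.0]
opening: 0.0853
grip_force: 0.0
```

Call:
step_arm([
  [0, 0, -1],
  [0, 0, -2],
  [0, 0, -2],
  [0, 0, -2],
  [0, 0, -2],
  [0, 0, -2],
  [0, 0, -1],
  [0, 0, 0],
  [0, 0, 0],
], spin=[0, 0, 0, 0, 0, 0, 0, 0, 0])

```text
clock: 19.2
tool_pos: [0.5549, -0.3174, 0.2018]
ee_rot: [-2.572, -1.803, 0.0]
ft_force: [-0.3, 0.6, 0.2]
opening: 0.0856
grip_force: 0.0
```

```bash
python3 - <<'E'
from b import *
a=snap("scene")[0][140:250,200:320];b=snap("top")[0][180:260,80:170]
cv2.imwrite("pics/p8.png",np.hstack([cv2.resize(a,(436,400),interpolation=3),cv2.resize(b,(364,400),interpolation=3)]))
E
```

```text
(no output)
```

View pics/p8.png

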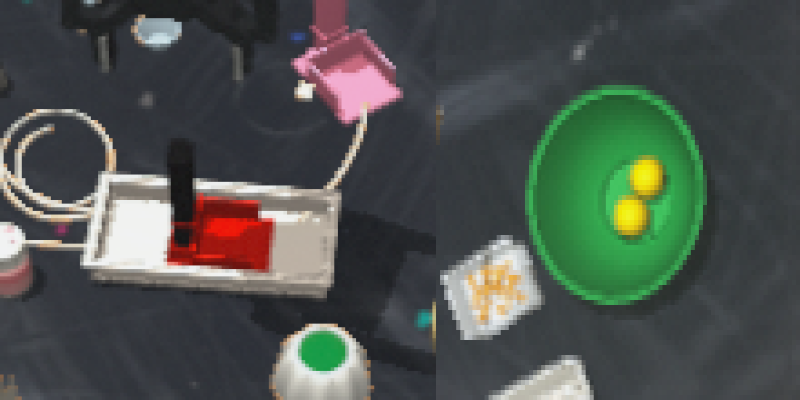

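The scoop stands upright and released in the tray (handle at crop (180,190)). Both beads rest in the green bowl at crop (648,178) and (630,217). Handing in.

```bash
python3 -c "from rig import robot;print(robot.finish_job())"
```

```text
the job is handed in; nothing more can be done
None
```

I handed the job in at about 19 s: the last pictures show both yellow beads in the green bowl and the red scoop upright and released in its tray, but no verdict came back. The moves could not tilt the tool, so I tipped the beads out by stopping the scoop sharply over the bowl.

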